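Return the bench tools to their two-colour tool-control inserts

ROBOT

A 6-joint arm with a two-finger parallel gripper is mounted at the origin on a cart in front of the work surface, level with it; the furniture and walls round the work are solid. World frame = base frame: x ahead of the robot, y to its left, z up, the work surface at z = 0. Lengths are in m, angles in rad, forces in N, time in s.
With the tool pointing down it reaches from about 0.3 to 1 m from the base axis. Payload 5.1 kg.
Tool frame: the origin (TCP) lies between the finger pads, 19 mm behind the fingertips; this is the grasp point; z points along the fingers, y is the line along which they close (so a half turn about z gives the same grasp; the last joint's range is limited). The gripper opens to 95 mm and grips with 3 to 60 N. Pads are 20 mm wide; open, the fingers measure 119 mm over their backs; the gripper's body (75 mm by 180 mm) begins 59 mm behind the grasp point.
Start: joints at [-1.422, 0.124, 1.65, -0, 1.367, -0.083], TCP at [0.149, -0.633, 0.233] pointing down, gripper open.
Joint ranges: [-2.61, 2.61], [-1.02, 2.33], [0.03, 2.71], [-1.35, 4.49], [0.32, 2.68], [-2.91, 2.91]. Speed limits (rad/s): [2.57, 2.57, 3.14, 3.14, 3.14, 3.14].

INTERFACE

Orientations are given as a unit quaternion [x, y, z, w].
In Python, from cell import get_obs, get_image, sign_off, search_frame gives the robot as it stands. The module is installed in compiled form; this text tells all that it offers.
- The arm moves only by the tool tcp_steps, called as name(argument=value, ...) on one line, values as JSON. Schema: {"type":"object","properties":{"plan":{"type":"array","items":{"type":"array","items":{"type":"array","items":{"type":"number"},"minItems":5,"maxItems":5},"minItems":1,"maxItems":20},"minItems":1,"maxItems":1},"squeeze":{"type":"number"},"only":{"type":"string"},"quiet":{"type":"boolean"},"lines":{"type":"string"}},"required":["plan"],"additionalProperties":false}. plan is a list that holds a single list of rows (three levels of brackets), with 1 to 20 rows, each of 5 numbers: dx, dy, dz in m, then a turn about the tool's z in rad, then the finger opening in m; each row is the pose to reach, as a shift and turn from the pose commanded when the call began, along the tool's axes at that moment; what a row does not reach only later rows make up. A row lasts 1/12 s, in which the tool goes at most 0.0417 m and 0.125 rad, less where a joint would pass 70% of its speed; a pose out of reach is approached as far as the arm can. The fingers move at their own pace and stop on an object; squeeze is the grip in N (left out, the last holds). Time passes only in rows, so rows that do not move let the fingers close. The tool returns the time, the measured TCP pose, the force, the opening and the grip force at its end. only (a regular expression) keeps the lines of the reply that match it, lines (a string "A,B") keeps lines A to B, and quiet returns only ok. Input that does not fit is refused with a message, and nothing moves.
- get_obs(): the state, without advancing time (a new reading comes with each control period).
- get_image(name): name is "side" or "top"; returns a dict with "color" (420x560x3 uint8, red, green, blue), "range_z" (420x560 float32, m along the optical axis (not along the pixel's ray), 0 where there is no reading), "camera_matrix" (3x3 intrinsics, pixels), "k1" (the pictures are not rectified: a ray, as slopes to the right and down, at radius r is drawn at 1 + k1 r^2 times it, then the intrinsics apply), "rvec" (rotation vector, rad) and "tvec" (3), from world to camera coordinates, as OpenCV has them. Camera axes: x right, y down, z forward; pixel columns grow to the right and rows downward; lengths in m; the calibration is good to about 2 mm. A picture is of the moment at which its call begins.
- sign_off(): hands the job in; it is judged then, once.
Trained networks look in a picture, given as the dict that the camera call returned (one of the last four; its "shot" number tells which), for a name from the list of things; names that differ only in an ending like _2 or _b are one class to them, and where a whole thing is asked for, a point or a joint stands for the part that bears it (a point fixed in the world has none). Each returns a list of dicts, best first, with "score" (0 to 1); they miss things now and then, are a little off and sometimes report something else, mostly with a low value. They report only what shows in the picture. A call takes as long as a camera call. They do not tell look-alikes from the thing itself.
- search_frame(picture, thing): "extent" ([left, top, width, height] in pixels, round what is visible of it).
The state is a dict: "clock": time; "qpos": joint angles; "qvel": joint speeds; "tau": joint torques, N m; "position": TCP position; "eef_rot": TCP orientation; "wrist_force": force on the tool from outside, world axes, zero at the start; "torque": the same for the moment, N m; "width": finger opening in m; "gripper_force": force on a finger pad.
Only numpy, scipy, OpenCV 4.12 (cv2) and the standard library are available. Lean on these libraries where they do the work, as an engineer would, in place of code of your own. Each camera call takes 0.05 s, during which the arm holds its last target. There are 200 camera calls.

TASK

The repair is finished: put the yellow screwdriver, the side cutters, the tweezers and the roll of tape back into the black-and-blue tool inserts, each into the cut-out of its own shape, so that no blue outline stays empty. Lay each one flat on the blue floor of its cut-out (do not drop it in), with none of it resting on the black rim, and let go of everything.

Things in the scene. Friction and masses are not known exactly. Their poses are not given: they have to be found in the camera images.
- screwdriver: Screwdriver with yellow handle lying on the bench, 158 mm long, 65 g. Origin: middle of its length, at the underside; z up, y from blade to handle end. Handle 21 mm wide and high, y = +4 to +79 mm, does not roll; thin blade from y = +4 to -79 mm, 10 mm above the bench. Balances near y = +28 mm: grip at y = +23 mm, fingers across x.
- side_cutter: Side cutters (small pliers) with orange handles, lying flat, 44 x 121 x 11 mm, 105 g, they do not open. Origin: middle of the length at the underside; z up, y from the steel jaws (tip y = -60 mm) to the handle ends (y = +60 mm). 43 to 44 mm wide across both handles from y = +12 to +32 mm: grip at y = +22 mm, fingers across x.
- tweezers: Bare steel tweezers lying on their side, 126 mm long, 14 mm wide at the middle, 9 mm high, 22 g, rigid. Origin: middle of the length at the underside; z up, y along the length (tips at -y). Grip at y = +4 mm, fingers across x.
- tape_roll: Roll of yellow insulating tape lying flat: a ring 62 mm across, 18 mm high, 50 g, with a loose end that sticks out 5 mm at -y. Origin: centre of the whole outline at the underside, z up; the ring's own centre is at y = +2 mm. Grip across the whole ring along its x axis (62 mm) at y = +2 mm.
- screwdriver_insert: Black insert with blue cut-out floor, 78 x 196 x 22 mm. Cut-out 172 mm long: 34 mm wide for the handle at +y, slot 17 mm wide for the blade at -y. Finger trough across it, as deep, y = 0 to +46 mm. Fixed. Origin: centre of the underside; y along its length. Cut-out floor z = 14 mm, top 22 mm. Home: tool origin over this one at z = 14 mm, y axes parallel, handle at +y.
- cutter_insert: Black insert with blue cut-out floor, 88 x 164 x 22 mm. Cut-out 138 mm long: 22 to 26 mm wide for the jaws at -y, up to 56 mm for the handles at +y. Finger trough across it, as deep, y = 0 to +46 mm. Fixed. Origin: centre of the underside; y along its length. Cut-out floor z = 14 mm, top 22 mm. Home: tool origin over this one at z = 14 mm, y axes parallel, jaws at -y.
- tweezers_insert: Black insert with blue cut-out floor, 74 x 168 x 22 mm. Slender cut-out 144 mm long, 27 mm wide at the middle, tapering to both ends. Finger trough across it, as deep, y = -19 to +27 mm. Fixed. Origin: centre of the underside; y along its length. Cut-out floor z = 14 mm, top 22 mm. Home: tool origin over this one at z = 14 mm, y axes parallel, either way round.
- tape_insert: Black insert with blue cut-out floor, 94 x 104 x 22 mm, nearly square. Round cut-out of 80 mm diameter. Finger trough across it, as deep, y = -22 to +22 mm. Fixed. Origin: centre of the underside; y along its length. Cut-out floor z = 14 mm, top 22 mm. Home: tool origin over this one at z = 14 mm, y axes parallel or turned any way about z.
Things that resemble listed ones, but are neither listed nor needed, are in the scene too. Of the things that look like the tape_roll, take the one that is farthest from the robot's base at the start.

How it is judged:
By the outcome, as a careful person would: the job done as asked, in the order asked, and still so for the second after the job is handed in, with the robot touching nothing.
It also fails if it takes over 120 s, if anything falls off the work surface, if the arm or the gripper's body presses on something with over 40 N, if the wrist force passes 120 N, or if a joint passes its speed limit or range.

## Working session

There is one attempt and no reset: what is moved stays moved. The work goes in short steps, Python scripts to look and compute and a tool call to move; the robot and the scene stay as the last step left them, time stands still between calls to the robot, and variables do not carry over. Pictures are saved under pics/ and viewed, at most 14 in all, crops included, and the job is handed in when it is done.

```bash
mkdir -p pics
```

Create h.py:
```python
import numpy as np, cv2
from cell import get_obs, get_image, sign_off, search_frame
def cloud(p):
    K=np.array(p["camera_matrix"]);z=p["range_z"];h,w=z.shape
    u,v=np.meshgrid(np.arange(w),np.arange(h))
    d=np.array([p["k1"],0,0,0,0.])
    xy=cv2.undistortPoints(np.stack([u,v],-1).reshape(-1,1,2).astype(np.float64),K,d).reshape(h,w,2)
    c=np.dstack([xy*z[...,None],z])
    R=cv2.Rodrigues(np.array(p["rvec"],float))[0];t=np.array(p["tvec"],float).ravel()
    W=(c-t)@R
    W[z==0]=np.nan
    return W
def save(n,img,s=1):
    if s!=1: img=cv2.resize(img,None,fx=s,fy=s,interpolation=cv2.INTER_CUBIC)
    cv2.imwrite("pics/"+n,img[...,::-1])
```

Run:
```python
from h import *
for n in ["top","side"]:
    p=get_image(n); save(n+"0.png",p["color"],1.4); W=cloud(p)
    np.savez(n+"0.npz",W=W,c=p["color"])
    for t in "screwdriver side_cutter tweezers tape_roll screwdriver_insert cutter_insert tweezers_insert tape_insert".split():
        for r in search_frame(p,t)[:4]:
            l,a,w,h=map(int,r["extent"]); q=W[a:a+h,l:l+w].reshape(-1,3)
            print(n,t,round(r["score"],2),[l,a,w,h],np.nanmedian(q,0).round(3))
print(get_obs())
```

```text
top screwdriver 0.74 [407, 172, 14, 26] [ 0.549 -0.336  0.003]
top side_cutter 0.63 [402, 204, 13, 38] [ 0.44  -0.314  0.001]
top tweezers 0.57 [365, 175, 8, 14] [ 0.562 -0.211  0.   ]
top tape_roll 0.58 [345, 251, 26, 22] [ 0.331 -0.166  0.006]
top tape_roll 0.54 [344, 220, 28, 20] [ 0.42  -0.171  0.004]
top screwdriver_insert 0.71 [251, 195, 37, 68] [0.426 0.077 0.016]
top cutter_insert 0.88 [120, 167, 41, 60] [0.523 0.441 0.015]
top tweezers_insert 0.75 [215, 172, 28, 60] [0.505 0.191 0.017]
top tape_insert 0.68 [169, 189, 36, 41] [0.485 0.309 0.015]
side side_cutter 0.47 [192, 142, 26, 23] [ 0.428 -0.324  0.001]
side tweezers 0.61 [192, 190, 17, 8] [ 0.564 -0.213  0.002]
side tweezers 0.42 [191, 142, 30, 24] [ 0.427 -0.32   0.001]
side tape_roll 0.71 [227, 162, 24, 17] [ 0.424 -0.184  0.011]
side tape_roll 0.67 [253, 142, 20, 21] [ 0.318 -0.175  0.008]
side screwdriver_insert 0.66 [281, 179, 52, 62] [0.43  0.076 0.012]
side cutter_insert 0.58 [373, 264, 58, 65] [0.518 0.437 0.013]
side tweezers_insert 0.73 [296, 217, 60, 56] [0.502 0.191 0.013]
side tape_insert 0.87 [344, 239, 49, 46] [0.479 0.308 0.011]
{'clock': 0.9, 'qpos': array([-1.42159297e+00,  1.23759056e-01,  1.65027789e+00, -5.45029089e-06,
        1.36752157e+00, -8.26449105e-02]), 'qvel': array([-1.24931419e-03,  9.67631398e-04, -1.25162366e-03,  1.75062531e-04,
       -8.02944129e-05,  2.18201764e-04]), 'tau': array([ 2.63760201e-03, -4.17577100e+01, -3.60231650e+01,  7.78391655e-02,
        4.28684510e-02, -1.48963231e-06]), 'position': array([ 0.14929548, -0.63261348,  0.23349582]), 'eef_rot': array([ 9.93288255e-01,  1.15665216e-01, -2.09954912e-06,  1.71507858e-05]), 'wrist_force': array([-0.12328352,  0.4945006 , -0.29385472]), 'torque': array([ 0.00197676, -0.01814074,  0.05581864]), 'gripper_force': 0.0, 'width': 0.09516937138459279}
```

View pics/top0.png

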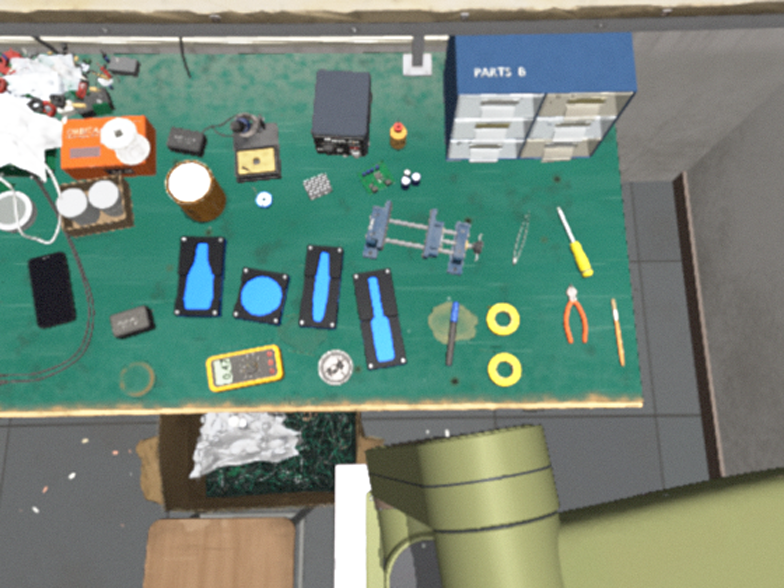

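Run:
```python
from h import *
c=np.load("top0.npz")["c"]; save("crop0.png",c[150:285,320:450],4.4)
s=np.load("side0.npz")["c"]; save("crops.png",s[125:225,170:290],5.5)
```

```text
(no output)
```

View pics/crop0.png

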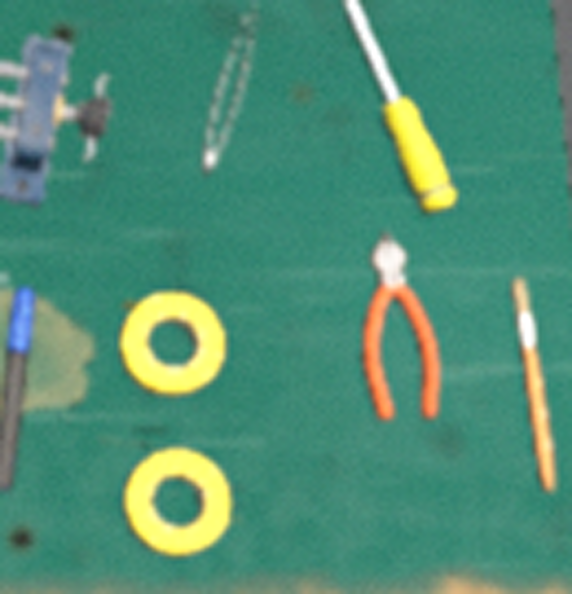

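View pics/crops.png

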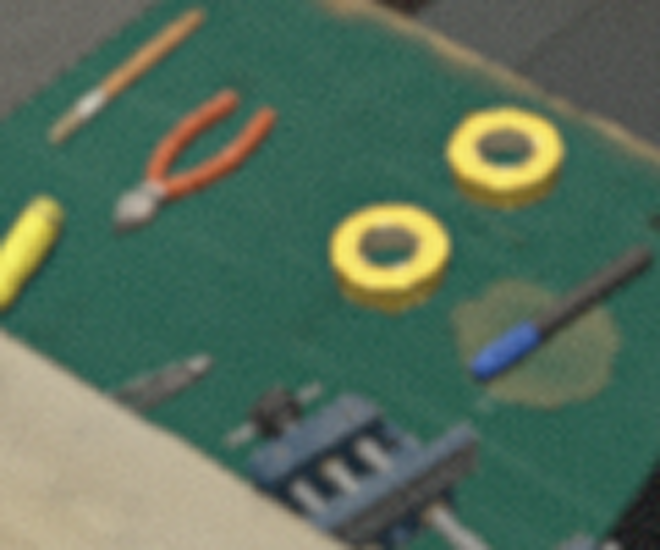

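Candidates (top raw px): the only yellow-handled screwdriver (410,172), with brush (441,237) and pen (322,237) as lookalikes; cutters (411,225), tweezers (372,170). Of the two tape rolls, far (359,228) and near (360,264), I take the far one. The crops confirm this. Next I measure poses.

Add to h.py:
```python
def plane(p,uv,h):
    K=np.array(p["camera_matrix"]);d=np.array([p["k1"],0,0,0,0.])
    xy=cv2.undistortPoints(np.asarray(uv,float).reshape(-1,1,2),K,d).reshape(-1,2)
    R=cv2.Rodrigues(np.array(p["rvec"],float))[0];t=np.array(p["tvec"],float).ravel()
    D=np.c_[xy,np.ones(len(xy))]@R; C=-R.T@t
    return (C+D*((h-C[2])/D[:,2])[:,None])[:,:2]
def seg(p,roi,h,kind,thr=45):
    # roi l,t,r,b ; mask sampled on 6x upsampled crop; returns world points
    l,t,r,b=roi; s=6
    im=cv2.resize(p["color"][t:b,l:r],None,fx=s,fy=s,interpolation=cv2.INTER_CUBIC).astype(int)
    R,G,B=im[...,0],im[...,1],im[...,2]
    if kind=="blue": m=(B>130)&(B-R>60)
    elif kind=="diff":
        bg=np.median(im.reshape(-1,3),0); m=np.abs(im-bg).max(-1)>thr
    elif kind=="warm": m=(R-B>50)&(R>120)
    m=m.astype(np.uint8)
    n,lab,st,_=cv2.connectedComponentsWithStats(m)
    if kind!="diff": m=(lab==1+np.argmax(st[1:,4]))
    else: m=st[lab,4]*(lab>0)>150
    v,u=np.nonzero(m)
    uv=np.c_[(u+.5)/s-.5+l,(v+.5)/s-.5+t]
    return plane(p,uv,h),im,m
def rect(P):
    (c,(w,hh),a)=cv2.minAreaRect((P*1000).astype(np.float32))
    a=np.deg2rad(a)
    if hh>w: a+=np.pi/2; w,hh=hh,w
    return np.array(c),w,hh,np.array([np.cos(a),np.sin(a)])
def prof(P,c,ax,n=8):
    q=P*1000-c; s=q@ax; w=q@np.array([-ax[1],ax[0]])
    e=np.linspace(s.min(),s.max(),n+1)
    return [int(np.ptp(w[(s>=a)&(s<=b)])) if ((s>=a)&(s<=b)).any() else 0 for a,b in zip(e,e[1:])]
```

Run:
```python
from h import *
p=get_image("top")
R=cv2.Rodrigues(np.array(p["rvec"],float))[0];print("cam",-R.T@np.array(p["tvec"],float).ravel())
vis=[]
for n,roi,h,k,t in [("screwdriver",(392,140,430,202),.010,"diff",50),("handle",(392,140,430,202),.0105,"warm",0),("cutter",(398,198,424,250),.0055,"diff",50),("tweezers",(360,146,384,192),.0045,"diff",20),
  ("tape",(343,210,376,246),.009,"warm",0),("tapenear",(343,246,376,282),.009,"warm",0),
  ("Isd",(248,186,294,268),.018,"blue",0),("Icu",(120,160,166,232),.018,"blue",0),("Itw",(212,170,250,240),.018,"blue",0),("Ita",(164,186,208,236),.018,"blue",0)]:
    P,im,m=seg(p,roi,h,k,t); c,w,hh,ax=rect(P)
    print(n,c.round(1),round(w,1),round(hh,1),"ax",ax.round(3),"deg",round(np.degrees(np.arctan2(ax[1],ax[0])),1),prof(P,c,ax),"mean",(P.mean(0)*1000).round(1))
    o=im.clip(0,255).astype(np.uint8); e=cv2.morphologyEx(m.astype(np.uint8),cv2.MORPH_GRADIENT,np.ones((2,2),np.uint8)); o[e>0]=(255,0,255)
    if n in("screwdriver","cutter","tweezers","tape"): vis.append(cv2.copyMakeBorder(o,0,380-o.shape[0],0,4,cv2.BORDER_CONSTANT))
save("seg.png",np.hstack(vis))
```

```text
cam [0.19233678 0.04757559 1.24269889]
screwdriver [ 587.1 -328.5] 160.9 27.3 ax [0.951 0.308] deg 17.9 [27, 27, 26, 24, 12, 11, 11, 11] mean [ 570.8 -332.9]
handle [ 548.9 -340.5] 78.7 25.5 ax [0.956 0.294] deg 17.1 [24, 24, 25, 25, 24, 22, 22, 21] mean [ 547.6 -340.5]
cutter [ 435.2 -319.3] 119.9 49.9 ax [0.999 0.037] deg 2.1 [43, 48, 49, 48, 44, 33, 22, 23] mean [ 431.4 -319.4]
tweezers [ 594.1 -221.1] 115.6 20.9 ax [-0.95   0.312] deg 161.8 [11, 15, 19, 20, 20, 19, 18, 14] mean [ 589.9 -219.8]
tape [ 426.  -174.4] 67.4 66.6 ax [0.013 1.   ] deg 89.3 [43, 57, 64, 66, 66, 64, 58, 46] mean [ 425.9 -174.3]
tapenear [ 325.1 -172.2] 66.9 65.9 ax [-0.681  0.732] deg 132.9 [43, 57, 64, 65, 65, 63, 57, 43] mean [ 325.  -172.3]
Isd [429.1  72.9] 176.8 40.6 ax [0.989 0.15 ] deg 8.6 [39, 40, 40, 39, 33, 22, 23, 22] mean [416.   71.1]
Icu [521.  433.2] 140.8 61.8 ax [-1.     0.014] deg 179.2 [27, 29, 41, 55, 57, 59, 61, 57] mean [509.4 433. ]
Itw [495.9 188.5] 148.4 33.4 ax [-0.995  0.102] deg 174.1 [22, 26, 33, 33, 33, 32, 29, 26] mean [493.2 189.1]
Ita [478.3 309. ] 85.2 84.1 ax [-0.564  0.826] deg 124.3 [55, 73, 81, 83, 84, 80, 72, 53] mean [477.7 308.8]
```

View pics/seg.png

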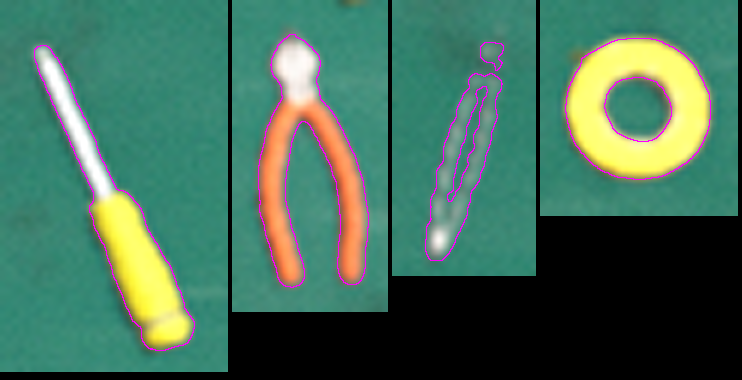

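Add to h.py:
```python
def go(x,y,z,tdeg):
    o=get_obs(); q=o["eef_rot"]; t0=2*np.arctan2(q[1],q[0]); d=np.array([x,y,z])/1000-o["position"]
    X=np.array([np.cos(t0),np.sin(t0)]);Y=np.array([np.sin(t0),-np.cos(t0)])
    turn=(t0-np.deg2rad(tdeg)+np.pi/2)%np.pi-np.pi/2
    print("row",np.round([X@d[:2],Y@d[:2],-d[2],turn],4),"n>=",int(max(np.linalg.norm(d)/.0417,abs(turn)/.125))+1,"clock",o["clock"],"w",round(o["width"],4))
```

Run:
```python
from h import *
p=get_image("top")
def sym(P):
    # axis about which mirrored mask overlaps best
    q=P*1000; c,w,hh,ax=rect(P); a0=np.arctan2(ax[1],ax[0]); best=None
    g=lambda Q:set(map(tuple,np.round(Q/1.5).astype(int)))
    S=g(q)
    for da in np.deg2rad(np.arange(-9,9.1,.75)):
        n=np.array([-np.sin(a0+da),np.cos(a0+da)])
        for off in np.arange(-4,4.1,.75):
            s=(q-q.mean(0))@n-off
            k=len(S&g(q-2*s[:,None]*n))
            if best is None or k>best[0]: best=(k,a0+da,off,n)
    k,a,off,n=best; ax=np.array([np.cos(a),np.sin(a)]); m=q.mean(0); s=(q-m)@ax
    c=m+n*off+ax*(s.max()+s.min())/2
    return c.round(1),round(np.degrees(a),1),round(np.ptp(s),1),round(k/len(S),2),(c-np.ptp(s)/2*ax).round(1)
for n,roi,h,k,t in [("screwdriver",(392,140,430,202),.010,"diff",50),("cutter",(398,198,424,250),.0055,"diff",50),("tweezers",(360,146,384,192),.0045,"diff",20),("tweezers15",(360,146,384,192),.0045,"diff",15),
  ("Isd",(248,186,294,268),.018,"blue",0),("Icu",(120,160,166,232),.018,"blue",0),("Itw",(212,170,250,240),.018,"blue",0)]:
    print(n,*sym(seg(p,roi,h,k,t)[0]))
# black outlines of inserts
for n,roi in [("Isd",(246,184,296,270)),("Icu",(118,160,168,234)),("Itw",(208,168,252,242)),("Ita",(160,184,212,238))]:
    l,t,r,b=roi;im=cv2.resize(p["color"][t:b,l:r],None,fx=6,fy=6,interpolation=cv2.INTER_CUBIC).astype(int)
    m=((im[...,1]<70)|((im[...,2]>130)&(im[...,2]-im[...,0]>60))).astype(np.uint8)
    m=cv2.morphologyEx(m,cv2.MORPH_OPEN,np.ones((25,25)))
    nn,lab,st,_=cv2.connectedComponentsWithStats(m);v,u=np.nonzero(lab==1+np.argmax(st[1:,4]))
    c,w,hh,ax=rect(plane(p,np.c_[(u+.5)/6-.5+l,(v+.5)/6-.5+t],.011));print(n,c.round(1),round(w),round(hh),round(np.degrees(np.arctan2(ax[1],ax[0])),1))
W=cloud(p)
for x in np.arange(.3,.85,.05):
    print(round(x,2),[int(1000*np.nanmax(np.r_[0,W[...,2][(abs(W[...,0]-x-.025)<.025)&(abs(W[...,1]-y-.025)<.025)]])) for y in np.arange(.5,-.46,-.05)])
```

```text
screwdriver [ 586.9 -327.5] 19.3 161.1 0.98 [ 510.8 -354.1]
cutter [ 435.2 -319.5] 2.0 119.9 0.96 [ 375.3 -321.6]
tweezers [ 594.2 -220.9] 161.2 115.4 0.91 [ 648.9 -239.5]
tweezers15 [ 594.2 -220.8] 162.0 117.0 0.86 [ 649.9 -238.9]
Isd [429.1  73. ] 9.0 176.8 0.99 [341.7  59.1]
Icu [520.9 433. ] 178.5 141.1 0.98 [591.4 431.1]
Itw [496.  189.2] 174.9 148.4 0.98 [569.8 182.6]
Isd [430.3  72.6] 177 41 8.2
Icu [521.8 433.3] 166 91 179.0
Itw [503.  197.7] 157 51 179.0
Ita [482.4 305.6] 101 94 178.4
0.3 [7, 6, 31, 37, 45, 37, 6, 19, 19, 28, 28, 7, 19, 23, 23, 19, 6, 8, 7, 11]
0.35 [6, 6, 27, 35, 37, 37, 9, 18, 25, 27, 27, 6, 18, 6, 23, 7, 6, 13, 10, 10]
0.4 [40, 25, 28, 26, 26, 28, 27, 27, 28, 26, 29, 6, 19, 23, 24, 21, 15, 16, 11, 12]
0.45 [37, 28, 29, 25, 24, 25, 26, 26, 26, 29, 28, 6, 17, 15, 23, 7, 6, 15, 9, 8]
0.5 [7, 28, 26, 28, 29, 28, 28, 27, 27, 28, 25, 76, 60, 38, 6, 12, 6, 24, 21, 5]
0.55 [6, 27, 27, 27, 6, 6, 29, 29, 22, 81, 44, 80, 60, 61, 7, 13, 6, 21, 7, 7]
0.6 [5, 106, 108, 21, 5, 6, 6, 6, 7, 81, 76, 80, 60, 58, 5, 10, 7, 17, 6, 5]
0.65 [6, 107, 109, 107, 14, 11, 31, 28, 5, 78, 78, 7, 6, 5, 7, 6, 6, 13, 7, 6]
0.7 [63, 106, 106, 106, 239, 33, 27, 28, 18, 18, 35, 36, 6, 6, 5, 5, 6, 6, 6, 5]
0.75 [131, 38, 36, 32, 212, 33, 96, 102, 101, 102, 50, 7, 265, 265, 266, 266, 265, 267, 267, 6]
0.8 [420, 422, 419, 420, 418, 419, 420, 419, 419, 420, 421, 419, 420, 422, 419, 419, 421, 422, 420, 419]
```

Run:
```python
from h import *
p=get_image("top"); a,b=plane(p,[[407.7,204.3],[412.8,245.5]],.0055); print(a,b,np.degrees(np.arctan2(*(a-b)[::-1])))
go(565.3,-335.3,100,18)
```

```text
[ 0.49195308 -0.31711192] [ 0.37388425 -0.32214196] 2.4394727533977063
row [ 0.4732 -0.1938  0.1335 -0.0824] n>= 13 clock 1.05 w 0.0948
```

tcp_steps(plan=[[[0.4732,-0.1938,0.1335,-0.0824,0.06],[0.4732,-0.1938,0.1335,-0.0824,0.06],[0.4732,-0.1938,0.1335,-0.0824,0.06],[0.4732,-0.1938,0.1335,-0.0824,0.06],[0.4732,-0.1938,0.1335,-0.0824,0.06],[0.4732,-0.1938,0.1335,-0.0824,0.06],[0.4732,-0.1938,0.1335,-0.0824,0.06],[0.4732,-0.1938,0.1335,-0.0824,0.06],[0.4732,-0.1938,0.1335,-0.0824,0.06],[0.4732,-0.1938,0.1335,-0.0824,0.06],[0.4732,-0.1938,0.1335,-0.0824,0.06],[0.4732,-0.1938,0.1335,-0.0824,0.06],[0.4732,-0.1938,0.1335,-0.0824,0.06],[0.4732,-0.1938,0.1335,-0.0824,0.06],[0.4732,-0.1938,0.1335,-0.0824,0.06],[0.4732,-0.1938,0.1335,-0.0824,0.06],[0.4732,-0.1938,0.1335,-0.0824,0.06]]], squeeze=20)

```text
clock: 2.47
position: [0.5647, -0.3364, 0.1006]
eef_rot: [0.988, 0.156, 0.0, 0.0]
wrist_force: [-0.1, 0.2, -0.1]
width: 0.0599
gripper_force: 0.0
```

```bash
python3 -c "
from h import *
go(565.3,-335.3,21,18)"
```

```text
row [ 0.0009 -0.0008  0.0796 -0.0013] n>= 2 clock 2.4667 w 0.0599
```

tcp_steps(plan=[[[0.001,-0.001,0.03,0,0.06],[0.001,-0.001,0.055,0,0.06],[0.001,-0.001,0.07,0,0.06],[0.001,-0.001,0.079,0,0.06],[0.001,-0.001,0.079,0,0.06],[0.001,-0.001,0.079,0,0.005],[0.001,-0.001,0.079,0,0.005],[0.001,-0.001,0.079,0,0.005],[0.001,-0.001,0.079,0,0.005],[0.001,-0.001,0.079,0,0.005],[0.001,-0.001,0.079,0,0.005],[0.001,-0.001,0.079,0,0.005]]], squeeze=20)

```text
clock: 3.47
position: [0.566, -0.3341, 0.0211]
eef_rot: [0.988, 0.156, 0.0, 0.0]
wrist_force: [0.8, -0.8, -0.0]
width: 0.0208
gripper_force: 19.9
```

```bash
python3 -c "
from h import *
go(0,0,160,18)"
```

```text
row [-4.350e-01 -4.927e-01 -1.389e-01  1.000e-04] n>= 17 clock 3.4667 w 0.0208
```

tcp_steps(plan=[[[0,0,-0.04,0,0.005],[0,0,-0.08,0,0.005],[0,0,-0.12,0,0.005],[0,0,-0.13,0,0.005],[0,0,-0.13,0,0.005],[0,0,-0.13,0,0.005]]], squeeze=20)

```text
clock: 3.97
position: [0.566, -0.334, 0.151]
eef_rot: [0.988, 0.156, 0.0, 0.0]
wrist_force: [-0.7, 0.2, -2.2]
width: 0.021
gripper_force: 19.9
```

```bash
python3 -c "
from h import *
go(406.9,69.6,130,8.8)"
```

```text
row [-0.0265 -0.433   0.021   0.1607] n>= 11 clock 3.9667 w 0.021
```

tcp_steps(plan=[[[-0.0265,-0.433,0.021,0.1607,0.005],[-0.0265,-0.433,0.021,0.1607,0.005],[-0.0265,-0.433,0.021,0.1607,0.005],[-0.0265,-0.433,0.021,0.1607,0.005],[-0.0265,-0.433,0.021,0.1607,0.005],[-0.0265,-0.433,0.021,0.1607,0.005],[-0.0265,-0.433,0.021,0.1607,0.005],[-0.0265,-0.433,0.021,0.1607,0.005],[-0.0265,-0.433,0.021,0.1607,0.005],[-0.0265,-0.433,0.021,0.1607,0.005],[-0.0265,-0.433,0.021,0.1607,0.005],[-0.0265,-0.433,0.021,0.1607,0.005],[-0.0265,-0.433,0.021,0.1607,0.005],[-0.0265,-0.433,0.021,0.1607,0.005],[-0.0265,-0.433,0.021,0.1607,0.005]]], squeeze=20)

```text
clock: 5.22
position: [0.407, 0.0686, 0.1292]
eef_rot: [0.997, 0.076, -0.001, 0.0]
wrist_force: [0.2, -0.3, -1.2]
width: 0.0211
gripper_force: 19.9
```

Run:
```python
from h import *
go(406.9,69.6,45,8.8)
a=get_image("top")["color"][170:290,225:325];b=get_image("side")["color"][140:260,250:350]
save("held1.png",np.hstack([cv2.resize(a,(400,480)),cv2.resize(b,(400,480))]))
```

```text
row [ 0.0001 -0.001   0.0842 -0.0017] n>= 3 clock 5.2167 w 0.0211
```

View pics/held1.png

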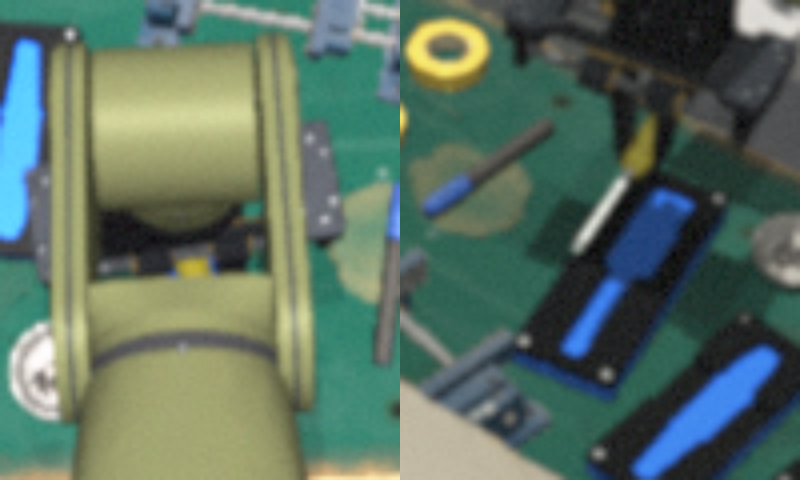

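The screwdriver is held level above its insert (side view px ~620,190 of the crop), with the blade towards the slot end. Lowering it now.

tcp_steps(plan=[[[0,-0.001,0.035,0,0.005],[0,-0.001,0.06,0,0.005],[0,-0.001,0.078,0,0.005],[0,-0.001,0.087,0,0.005],[0,-0.001,0.087,0,0.005],[0,-0.001,0.091,0,0.005],[0,-0.001,0.0933,0,0.005],[0,-0.001,0.0933,0,0.005],[0,-0.001,0.0933,0,0.005]]], squeeze=20)

```text
clock: 6.07
position: [0.4076, 0.0706, 0.0376]
eef_rot: [0.997, 0.077, 0.001, 0.0]
wrist_force: [-0.1, -0.3, 0.2]
width: 0.0207
gripper_force: 19.9
```

```bash
python3 -c "
from h import *
go(406.9,69.6,35,8.8)"
```

```text
row [-0.0009  0.0008  0.0026 -0.0002] n>= 1 clock 6.0667 w 0.0207
```

tcp_steps(plan=[[[0,0,0,0,0.005],[0,0,0,0,0.005],[0,0,0,0,0.005]]], squeeze=20)

```text
clock: 6.32
position: [0.4071, 0.0706, 0.0371]
eef_rot: [0.997, 0.077, 0.0, 0.0]
wrist_force: [-0.3, -0.1, -0.9]
width: 0.021
gripper_force: 19.9
```

Run:
```python
from h import *
go(406.9,69.6,35,8.8)
b=get_image("side")["color"][140:260,250:370]
save("low1.png",b,4.5)
```

```text
row [-0.0003  0.001   0.0021  0.    ] n>= 1 clock 6.3167 w 0.021
```

View pics/low1.png

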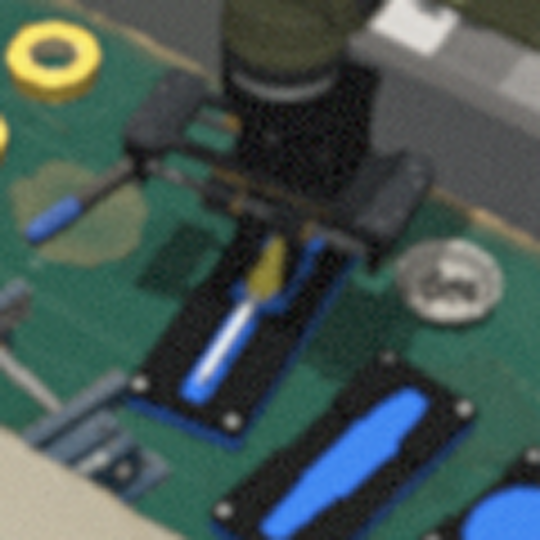

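The screwdriver is lined up in the slot (crop px ~225,340) and still about 2 mm above the floor.

tcp_steps(plan=[[[0,0,0.001,0,0.005],[0,0,0.0018,0,0.005],[0,0,0.0018,0,0.005],[0,0,0.0018,0,0.005]]], squeeze=20)

```text
clock: 6.7
position: [0.4069, 0.0706, 0.0351]
eef_rot: [0.997, 0.077, 0.0, -0.0]
wrist_force: [-0.3, -0.5, 1.3]
width: 0.0206
gripper_force: 19.9
```

```bash
python3 -c "
from h import *
go(406.9,69.6,35,8.8)"
```

```text
row [-0.0002  0.001   0.0001 -0.0001] n>= 1 clock 6.7 w 0.0206
```

tcp_steps(plan=[[[0,0,0,0,0.045],[0,0,0,0,0.045],[0,0,0,0,0.045],[0,0,0,0,0.045],[0,0,-0.03,0,0.045],[0,0,-0.07,0,0.045],[0,0,-0.1,0,0.07],[0,0,-0.1,0,0.07],[0,0,-0.1,0,0.07]]], squeeze=20)

```text
clock: 7.45
position: [0.4084, 0.0706, 0.1373]
eef_rot: [0.997, 0.077, 0.003, 0.0]
wrist_force: [-0.6, -0.2, 0.1]
width: 0.0598
gripper_force: 0.0
```

```bash
python3 -c "
from h import *
go(413.2,-320.2,100,2.2)"
```

```text
row [-0.0551  0.387   0.0373  0.1151] n>= 10 clock 7.45 w 0.0598
```

tcp_steps(plan=[[[-0.0551,0.387,0.0373,0.1151,0.075],[-0.0551,0.387,0.0373,0.1151,0.075],[-0.0551,0.387,0.0373,0.1151,0.075],[-0.0551,0.387,0.0373,0.1151,0.075],[-0.0551,0.387,0.0373,0.1151,0.075],[-0.0551,0.387,0.0373,0.1151,0.075],[-0.0551,0.387,0.0373,0.1151,0.075],[-0.0551,0.387,0.0373,0.1151,0.075],[-0.0551,0.387,0.0373,0.1151,0.075],[-0.0551,0.387,0.0373,0.1151,0.075],[-0.0551,0.387,0.0373,0.1151,0.075],[-0.0551,0.387,0.0373,0.1151,0.075],[-0.0551,0.387,0.0373,0.1151,0.075],[-0.0551,0.387,0.0373,0.1151,0.075]]], squeeze=30)

```text
clock: 8.62
position: [0.4112, -0.3186, 0.0967]
eef_rot: [1.0, 0.02, -0.001, -0.001]
wrist_force: [0.4, -0.2, -0.3]
width: 0.075
gripper_force: 0.0
```

Run:
```python
from h import *
go(413.2,-320.2,21,2.2)
p=get_image("top")
for n,roi,h,k,t in [("sd",(248,186,294,268),.024,"warm",0)]:
    P,im,m=seg(p,roi,h,k,t);c,w,hh,ax=rect(P);print(c,w,hh,ax)
save("after1.png",p["color"][170:290,235:320],5)
```

```text
row [0.002  0.0017 0.0757 0.0015] n>= 2 clock 8.6167 w 0.075
[388.72888184  67.55784607] 74.1373291015625 18.187496185302734 [0.98850358 0.15119746]
```

View pics/after1.png

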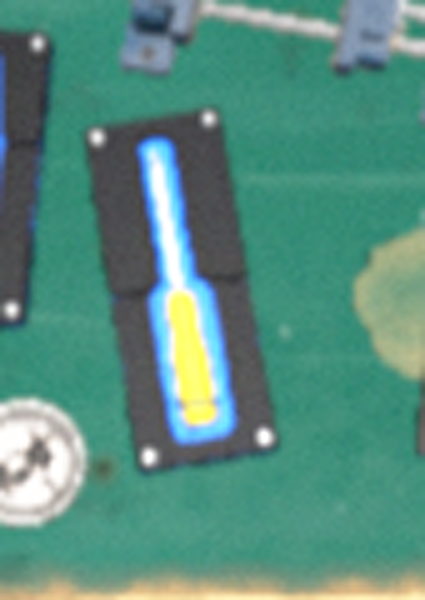

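The screwdriver sits flat inside its cut-out, with blue all round it. Side cutters next.

tcp_steps(plan=[[[0.001,0.001,0.03,0,0.075],[0.001,0.001,0.055,0,0.075],[0.001,0.001,0.07,0,0.075],[0.001,0.001,0.077,0,0.075],[0.001,0.001,0.077,0,0.075],[0.001,0.001,0.077,0,0.075],[0.001,0.001,0.077,0,0.03],[0.001,0.001,0.077,0,0.03],[0.001,0.001,0.077,0,0.03],[0.001,0.001,0.077,0,0.03],[0.001,0.001,0.077,0,0.03],[0.001,0.001,0.077,0,0.03]]], squeeze=30)

```text
clock: 9.67
position: [0.4125, -0.3212, 0.0206]
eef_rot: [1.0, 0.019, -0.0, -0.0]
wrist_force: [-0.2, 0.9, 1.5]
width: 0.0424
gripper_force: 30.0
```

```bash
python3 -c "
from h import *
go(0,0,160,2)"
```

```text
row [-0.3999 -0.3367 -0.1394  0.0034] n>= 13 clock 9.6667 w 0.0424
```

tcp_steps(plan=[[[0,0,-0.04,0,0.03],[0,0,-0.08,0,0.03],[0,0,-0.12,0,0.03],[0,0,-0.13,0,0.03],[0,0,-0.13,0,0.03],[0,0,-0.13,0,0.03]]], squeeze=30)

```text
clock: 10.17
position: [0.4123, -0.3212, 0.1502]
eef_rot: [1.0, 0.019, 0.0, 0.0]
wrist_force: [-0.1, -0.4, -1.9]
width: 0.0427
gripper_force: 30.0
```

```bash
python3 -c "
from h import *
go(498.3,433.6,130,-1.3)"
```

```text
row [ 0.1148 -0.7509  0.0202  0.061 ] n>= 19 clock 10.1667 w 0.0427
```

tcp_steps(plan=[[[0.1148,-0.7509,0.0202,0.061,0.03],[0.1148,-0.7509,0.0202,0.061,0.03],[0.1148,-0.7509,0.0202,0.061,0.03],[0.1148,-0.7509,0.0202,0.061,0.03],[0.1148,-0.7509,0.0202,0.061,0.03],[0.1148,-0.7509,0.0202,0.061,0.03],[0.1148,-0.7509,0.0202,0.061,0.03],[0.1148,-0.7509,0.0202,0.061,0.03],[0.1148,-0.7509,0.0202,0.061,0.03],[0.1148,-0.7509,0.0202,0.061,0.03],[0.1148,-0.7509,0.0202,0.061,0.03],[0.1148,-0.7509,0.0202,0.061,0.03],[0.1148,-0.7509,0.0202,0.061,0.03],[0.1148,-0.7509,0.0202,0.061,0.03],[0.1148,-0.7509,0.0202,0.061,0.03],[0.1148,-0.7509,0.0202,0.061,0.03],[0.1148,-0.7509,0.0202,0.061,0.03],[0.1148,-0.7509,0.0202,0.061,0.03],[0.1148,-0.7509,0.0202,0.061,0.03],[0.1148,-0.7509,0.0202,0.061,0.03]]], squeeze=30)

```text
clock: 11.83
position: [0.4965, 0.4349, 0.126]
eef_rot: [1.0, -0.01, -0.002, 0.002]
wrist_force: [-0.5, -0.7, -1.4]
width: 0.0425
gripper_force: 30.0
```

tcp_steps(plan=[[[0,0,0,0,0.03],[0,0,0,0,0.03],[0,0,0,0,0.03],[0,0,0,0,0.03]]], squeeze=30)

```text
clock: 12.17
position: [0.4985, 0.4319, 0.1301]
eef_rot: [1.0, -0.012, -0.0, 0.0]
wrist_force: [0.3, -0.0, -1.5]
width: 0.0425
gripper_force: 30.0
```

```bash
python3 -c "
from h import *
go(498.3,433.6,38,-1.3)"
```

```text
row [-0.0002 -0.0017  0.0921 -0.0017] n>= 3 clock 12.1667 w 0.0425
```

tcp_steps(plan=[[[0,-0.0015,0.035,0,0.03],[0,-0.0015,0.06,0,0.03],[0,-0.0015,0.078,0,0.03],[0,-0.0015,0.087,0,0.03],[0,-0.0015,0.09,0,0.03],[0,-0.0015,0.09,0,0.03],[0,-0.0015,0.09,0,0.03],[0,-0.0015,0.09,0,0.03]]], squeeze=30)

```text
clock: 12.83
position: [0.4997, 0.4357, 0.0425]
eef_rot: [1.0, -0.011, 0.001, -0.001]
wrist_force: [-0.2, -0.1, -0.6]
width: 0.0428
gripper_force: 30.0
```

```bash
python3 - <<'E'
from h import *
go(498.3,433.6,35,-1.3)
b=get_image("side")["color"][240:350,345:455]
a=get_image("top")["color"][140:250,90:200]
save("low2.png",np.hstack([a,b]),3.6)
E
```

```text
row [-0.0013  0.0022  0.0075 -0.0001] n>= 1 clock 12.8333 w 0.0428
```

View pics/low2.png

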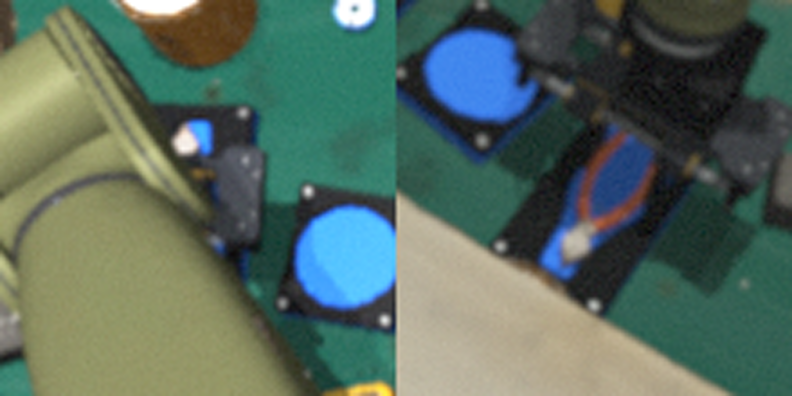

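Cutters are just above the cut-out, jaws at (185,138) about 2 mm left of centre. Correcting and lowering.

tcp_steps(plan=[[[-0.001,0.0022,0,0,0.03],[-0.001,0.0022,0.002,0,0.03],[-0.001,0.0022,0.004,0,0.03],[-0.001,0.0022,0.0055,0,0.03],[-0.001,0.0022,0.0055,0,0.03],[-0.001,0.0022,0.0055,0,0.03],[-0.001,0.0022,0.0055,0,0.03]]], squeeze=30)

```text
clock: 13.52
position: [0.4974, 0.4328, 0.0347]
eef_rot: [1.0, -0.011, -0.0, 0.0]
wrist_force: [-0.6, -0.2, -1.0]
width: 0.0423
gripper_force: 30.0
```

```bash
python3 -c "
from h import *
go(498.3,433.6,35,-1.3)"
```

```text
row [ 0.0009 -0.0008 -0.0003  0.0001] n>= 1 clock 13.5167 w 0.0423
```

tcp_steps(plan=[[[0,0,0.0004,0,0.03],[0,0,0.0004,0,0.03]]], squeeze=30)

```text
clock: 13.68
position: [0.4974, 0.4328, 0.0347]
eef_rot: [1.0, -0.011, -0.0, 0.0]
wrist_force: [-0.8, -0.3, 1.4]
width: 0.0424
gripper_force: 30.0
```

tcp_steps(plan=[[[0,0,0,0,0.065],[0,0,0,0,0.065],[0,0,0,0,0.065],[0,0,0,0,0.065],[0,0,-0.03,0,0.065],[0,0,-0.07,0,0.065],[0,0,-0.1,0,0.065],[0,0,-0.1,0,0.065],[0,0,-0.1,0,0.065]]], squeeze=20)

```text
clock: 14.43
position: [0.499, 0.434, 0.1379]
eef_rot: [1.0, -0.011, 0.002, -0.002]
wrist_force: [-0.5, -0.3, -0.7]
width: 0.0647
gripper_force: 0.0
```

```bash
python3 -c "
from h import *
ax=np.array([-.951,.309]);g=np.array([540.6,-203.5])-59*ax;print(g)
go(*g,140,161.8)"
```

```text
[ 596.709 -221.731]
row [ 0.1125  0.6533 -0.0021  0.2951] n>= 16 clock 14.4333 w 0.0647
```

tcp_steps(plan=[[[0.1125,0.6533,-0.0021,0.2951,0.04],[0.1125,0.6533,-0.0021,0.2951,0.04],[0.1125,0.6533,-0.0021,0.2951,0.04],[0.1125,0.6533,-0.0021,0.2951,0.04],[0.1125,0.6533,-0.0021,0.2951,0.04],[0.1125,0.6533,-0.0021,0.2951,0.04],[0.1125,0.6533,-0.0021,0.2951,0.04],[0.1125,0.6533,-0.0021,0.2951,0.04],[0.1125,0.6533,-0.0021,0.2951,0.04],[0.1125,0.6533,-0.0021,0.2951,0.04],[0.1125,0.6533,-0.0021,0.2951,0.04],[0.1125,0.6533,-0.0021,0.2951,0.04],[0.1125,0.6533,-0.0021,0.2951,0.04],[0.1125,0.6533,-0.0021,0.2951,0.04],[0.1125,0.6533,-0.0021,0.2951,0.04],[0.1125,0.6533,-0.0021,0.2951,0.04],[0.1125,0.6533,-0.0021,0.2951,0.04],[0.1125,0.6533,-0.0021,0.2951,0.04],[0.1125,0.6533,-0.0021,0.2951,0.04],[0.1125,0.6533,-0.0021,0.2951,0.04]]], squeeze=20)

```text
clock: 16.1
position: [0.5944, -0.2214, 0.1352]
eef_rot: [0.988, -0.158, -0.001, -0.0]
wrist_force: [0.5, 0.3, 0.1]
width: 0.0398
gripper_force: 0.0
```

```bash
python3 - <<'E'
from h import *
go(596.7,-221.7,21,161.8)
p=get_image("top")
a=p["color"][150:240,100:180]; b=p["color"][140:230,335:415]
save("after2.png",np.hstack([a,b]),4.8)
W=cloud(p); m=(abs(W[...,0]-.46)<.03)&(abs(W[...,1]-.434)<.025)
E
```

```text
row [ 0.0023 -0.0004  0.1142  0.0012] n>= 3 clock 16.1 w 0.0398
```

View pics/after2.png

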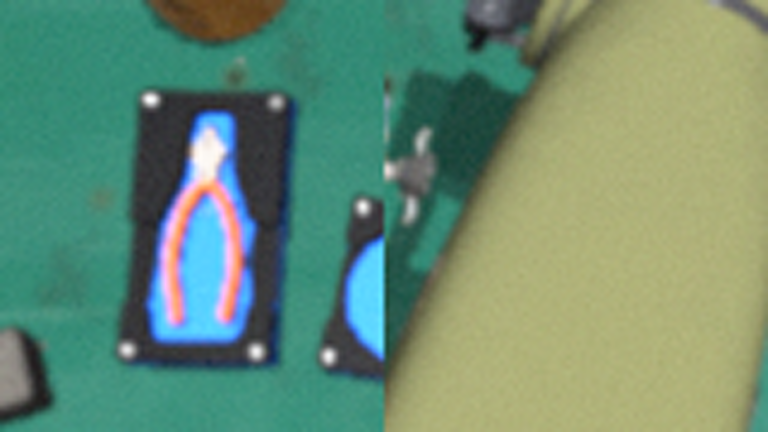

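Cutters are inside their cut-out; I'll check the jaws' left edge again at the end. Lowering to the tweezers.

tcp_steps(plan=[[[0.001,0,0.04,0,0.04],[0.001,0,0.07,0,0.04],[0.001,0,0.095,0,0.04],[0.001,0,0.105,0,0.04],[0.001,0,0.105,0,0.04],[0.001,0,0.105,0,0.04],[0.001,0,0.105,0,0.04]]], squeeze=20)

```text
clock: 16.73
position: [0.5976, -0.2234, 0.0338]
eef_rot: [0.987, -0.158, 0.002, 0.0]
wrist_force: [1.0, -0.5, 0.3]
width: 0.0398
gripper_force: 0.0
```

```bash
python3 - <<'E'
from h import *
go(596.7,-221.7,20.8,161.8)
p=get_image("side");b=p["color"][160:220,150:230]
save("tw.png",b,7)
E
```

```text
row [-0.0014 -0.0013  0.013   0.0007] n>= 1 clock 16.7333 w 0.0398
```

View pics/tw.png

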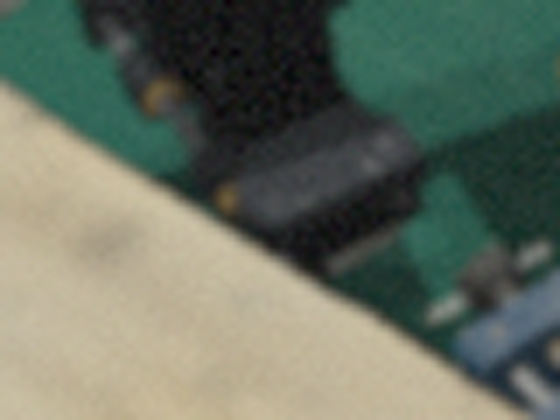

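Mostly hidden, but the tweezers' back end sticks out under the gripper at (360,250), as expected.

tcp_steps(plan=[[[-0.001,-0.001,0.008,0,0.04],[-0.001,-0.001,0.0125,0,0.04],[-0.001,-0.001,0.0125,0,0.04],[-0.001,-0.001,0.0125,0,0.04],[-0.001,-0.001,0.0125,0,0.005],[-0.001,-0.001,0.0125,0,0.005],[-0.001,-0.001,0.0125,0,0.005],[-0.001,-0.001,0.0125,0,0.005],[-0.001,-0.001,0.0125,0,0.005],[-0.001,-0.001,0.0125,0,0.005]]], squeeze=15)

```text
clock: 17.62
position: [0.5954, -0.2219, 0.0191]
eef_rot: [0.987, -0.158, 0.0, 0.0]
wrist_force: [0.1, 0.3, 1.2]
width: 0.0132
gripper_force: 15.3
```

```bash
python3 -c "
from h import *
go(596.7,-221.7,150,161.8)"
```

```text
row [ 1.100e-03 -6.000e-04 -1.309e-01 -1.000e-04] n>= 4 clock 17.6167 w 0.0132
```

tcp_steps(plan=[[[0,0,-0.04,0,0.005],[0,0,-0.08,0,0.005],[0,0,-0.12,0,0.005],[0,0,-0.15,0,0.005],[0,0,-0.15,0,0.005],[0,0,-0.15,0,0.005]]], squeeze=15)

```text
clock: 18.12
position: [0.5968, -0.2225, 0.1721]
eef_rot: [0.987, -0.158, 0.003, 0.001]
wrist_force: [0.1, 0.5, -0.9]
width: 0.0129
gripper_force: 15.0
```

```bash
python3 -c "
from h import *
go(490.8,189.4,130,174.7)"
```

```text
row [-0.2293 -0.3582  0.0421 -0.2252] n>= 11 clock 18.1167 w 0.0129
```

tcp_steps(plan=[[[-0.2293,-0.3582,0.0421,-0.2252,0.005],[-0.2293,-0.3582,0.0421,-0.2252,0.005],[-0.2293,-0.3582,0.0421,-0.2252,0.005],[-0.2293,-0.3582,0.0421,-0.2252,0.005],[-0.2293,-0.3582,0.0421,-0.2252,0.005],[-0.2293,-0.3582,0.0421,-0.2252,0.005],[-0.2293,-0.3582,0.0421,-0.2252,0.005],[-0.2293,-0.3582,0.0421,-0.2252,0.005],[-0.2293,-0.3582,0.0421,-0.2252,0.005],[-0.2293,-0.3582,0.0421,-0.2252,0.005],[-0.2293,-0.3582,0.0421,-0.2252,0.005],[-0.2293,-0.3582,0.0421,-0.2252,0.005],[-0.2293,-0.3582,0.0421,-0.2252,0.005],[-0.2293,-0.3582,0.0421,-0.2252,0.005],[-0.2293,-0.3582,0.0421,-0.2252,0.005]]], squeeze=15)

```text
clock: 19.37
position: [0.4899, 0.1885, 0.1266]
eef_rot: [0.999, -0.047, -0.0, 0.0]
wrist_force: [-0.1, -0.5, -1.0]
width: 0.0137
gripper_force: 15.0
```

tcp_steps(plan=[[[0,0,0,0,0.005],[0,0,0.03,0,0.005],[0,0,0.06,0,0.005],[0,0,0.08,0,0.005],[0,0,0.086,0,0.005],[0,0,0.086,0,0.005],[0,0,0.086,0,0.005],[0,0,0.086,0,0.005]]], squeeze=15)

```text
clock: 20.03
position: [0.4911, 0.1901, 0.0429]
eef_rot: [0.999, -0.047, 0.002, -0.0]
wrist_force: [0.5, -0.8, -0.7]
width: 0.0133
gripper_force: 15.0
```

```bash
python3 - <<'E'
from h import *
go(490.8,189.4,33.1,174.7)
b=get_image("side")["color"][180:300,265:385]
a=get_image("top")["color"][150:270,170:290]
save("low3.png",np.hstack([a,b]),3.3)
E
```

```text
row [-0.0003  0.0007  0.0098 -0.0005] n>= 1 clock 20.0333 w 0.0133
```

View pics/low3.png

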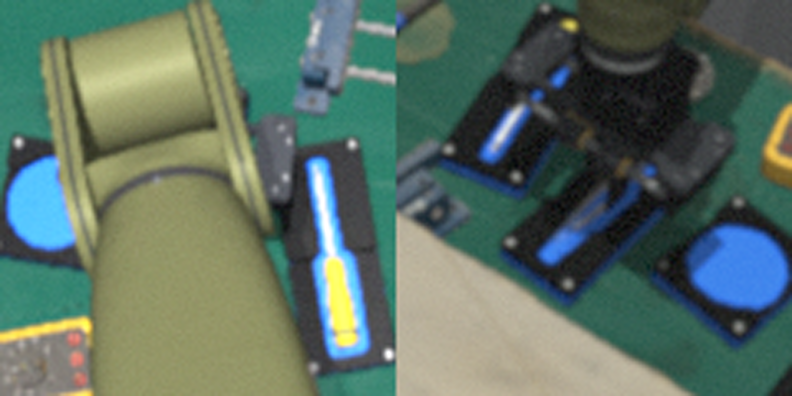

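Run:
```python
from h import *
p=get_image("side"); print(plane(p,[[316.2,252.7]],.027),plane(p,[[309,258]],.016))
l,t,r,b=305,225,345,262
save("tip.png",p["color"][t:b,l:r],14)
```

```text
[[0.54844619 0.18866932]] [[0.56702158 0.17919706]]
```

View pics/tip.png

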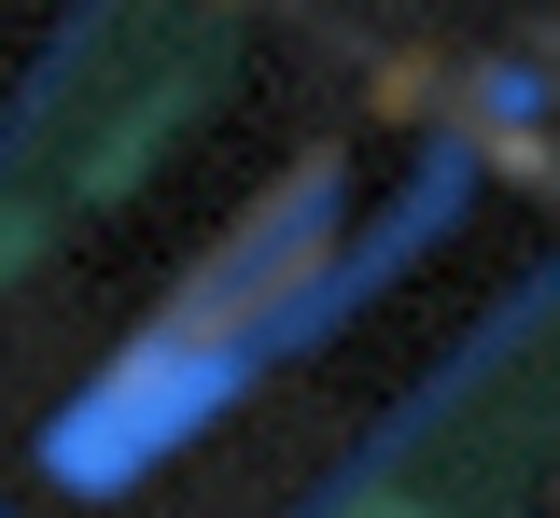

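Run:
```python
from h import *
p=get_image("side"); P=plane(p,[[305+115/14-.5,225+388/14-.5],[305+535/14-.5,225+150/14-.5]],.028); print(P,P.mean(0),np.linalg.norm(P[0]-P[1]))
go(490.8,189.4,33.1,174.7)
```

```text
[[0.55323667 0.18082716]
 [0.4589761  0.2138177 ]] [0.50610638 0.19732243] 0.09986706142714671
row [0.0004 0.0008 0.0093 0.    ] n>= 1 clock 20.2333 w 0.0133
```

tcp_steps(plan=[[[0,0.001,0.003,0,0.005],[0,0.001,0.006,0,0.005],[0,0.001,0.0085,0,0.005],[0,0.001,0.0085,0,0.005],[0,0.001,0.0085,0,0.005],[0,0.001,0.0085,0,0.005]]], squeeze=15)

```text
clock: 20.73
position: [0.4895, 0.189, 0.0331]
eef_rot: [0.999, -0.046, -0.0, 0.0]
wrist_force: [-2.0, -1.2, 5.8]
width: 0.0136
gripper_force: 18.0
```

```bash
python3 -c "
from h import *
go(490.8,189.4,33.1,174.7)"
```

```text
row [ 0.0013 -0.0005 -0.      0.0002] n>= 1 clock 20.7333 w 0.0136
```

tcp_steps(plan=[[[0,0,-0.0005,0,0.04],[0,0,-0.0005,0,0.04],[0,0,-0.0005,0,0.04],[0,0,-0.0005,0,0.04],[0,0,-0.03,0,0.04],[0,0,-0.07,0,0.04],[0,0,-0.1,0,0.09],[0,0,-0.1,0,0.09],[0,0,-0.1,0,0.09]]], squeeze=20)

```text
clock: 21.48
position: [0.4908, 0.1893, 0.1347]
eef_rot: [0.999, -0.046, 0.002, -0.001]
wrist_force: [0.3, -0.2, -0.2]
width: 0.0548
gripper_force: 0.0
```

Run:
```python
from h import *
p=get_image("top")
for roi in [(343,210,376,246),(343,246,376,282)]:
  for k in ("warm","diff"):
    P,im,m=seg(p,roi,.009,k,60);P=P*1000;c=np.median(P,0); 
    c=(P.max(0)+P.min(0))/2; d=P-c; a=np.degrees(np.arctan2(d[:,1],d[:,0]))%360; r=np.hypot(*d.T)
    print(k,c.round(1),[round(float(r[(a>=x)&(a<x+15)].max()),1) for x in range(0,360,15)])
go(426,-174.3,100,0)
```

```text
warm [ 426.  -174.4] [33.7, 33.6, 34.3, 34.7, 33.3, 33.7, 33.7, 34.3, 34.1, 34.4, 34.3, 33.5, 33.4, 33.5, 33.3, 33.7, 33.8, 33.7, 34.1, 33.6, 34.1, 34.2, 34.2, 34.1]
diff [ 426.2 -174.5] [34.6, 34.6, 34.6, 34.9, 33.7, 34.2, 34.4, 34.4, 34.6, 34.9, 34.7, 34.2, 34.2, 34.1, 34.4, 34.6, 34.7, 34.6, 34.9, 34.5, 34.8, 34.9, 34.7, 34.5]
warm [ 325.2 -172.1] [33.6, 33.5, 32.9, 33.0, 33.4, 33.4, 33.5, 33.7, 33.7, 33.7, 33.9, 33.9, 33.6, 33.0, 33.3, 33.9, 34.3, 33.5, 33.8, 34.0, 33.7, 33.7, 33.8, 33.9]
diff [ 325.4 -172.2] [34.3, 34.0, 33.4, 33.6, 33.6, 33.9, 34.0, 33.7, 33.9, 34.2, 34.6, 34.5, 34.2, 33.9, 34.1, 34.6, 35.2, 34.0, 34.5, 34.7, 34.6, 34.4, 34.5, 34.8]
row [-0.0295  0.3675  0.0325 -0.0925] n>= 9 clock 21.5333 w 0.0588
```

tcp_steps(plan=[[[-0.0295,0.3675,0.0325,-0.27,0.09],[-0.0295,0.3675,0.0325,-0.27,0.09],[-0.0295,0.3675,0.0325,-0.27,0.09],[-0.0295,0.3675,0.0325,-0.27,0.09],[-0.0295,0.3675,0.0325,-0.27,0.09],[-0.0295,0.3675,0.0325,-0.27,0.09],[-0.0295,0.3675,0.0325,-0.27,0.09],[-0.0295,0.3675,0.0325,-0.27,0.09],[-0.0295,0.3675,0.0325,-0.27,0.09],[-0.0295,0.3675,0.0325,-0.27,0.09],[-0.0295,0.3675,0.0325,-0.27,0.09],[-0.0295,0.3675,0.0325,-0.27,0.09],[-0.0295,0.3675,0.0325,-0.27,0.09],[-0.0295,0.3675,0.0325,-0.27,0.09]]], squeeze=20)

```text
clock: 22.7
position: [0.4261, -0.1726, 0.0994]
eef_rot: [0.996, 0.09, -0.0, -0.0]
wrist_force: [0.6, 0.2, 0.6]
width: 0.0898
gripper_force: 0.0
```

Run:
```python
from h import *
p=get_image("top")
go(426,-174.3,21,10)
save("after3.png",p["color"][160:250,110:300],4.1)
```

```text
row [-0.0006  0.0015  0.0787  0.0056] n>= 2 clock 22.75 w 0.0904
```

View pics/after3.png

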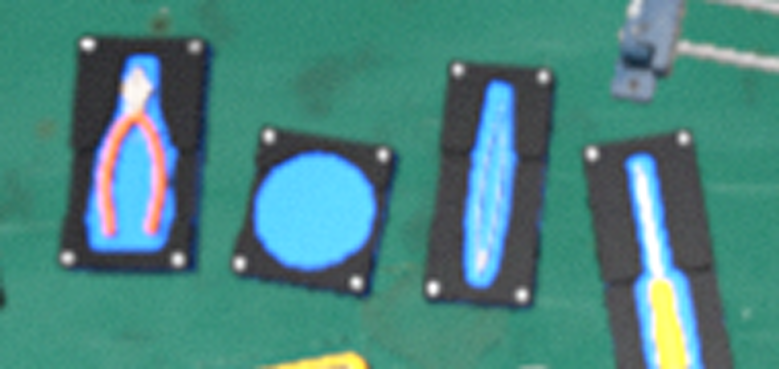

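Tweezers, cutters and screwdriver are all inside their blue outlines. The tape insert is visibly turned, so I get its angle from its screws while grasping the roll.

tcp_steps(plan=[[[-0.0005,0.0015,0.03,0,0.09],[-0.0005,0.0015,0.055,0,0.09],[-0.0005,0.0015,0.07,0,0.09],[-0.0005,0.0015,0.078,0,0.09],[-0.0005,0.0015,0.078,0,0.09],[-0.0005,0.0015,0.078,0,0.09],[-0.0005,0.0015,0.078,0,0.05],[-0.0005,0.0015,0.078,0,0.05],[-0.0005,0.0015,0.078,0,0.05],[-0.0005,0.0015,0.078,0,0.05],[-0.0005,0.0015,0.078,0,0.05],[-0.0005,0.0015,0.078,0,0.05]]], squeeze=20)

```text
clock: 23.75
position: [0.4261, -0.1759, 0.0224]
eef_rot: [0.996, 0.089, 0.0, 0.0]
wrist_force: [-0.9, 0.8, 2.4]
width: 0.0611
gripper_force: 20.0
```

Run:
```python
from h import *
p=get_image("top")
P=plane(p,np.array([[270,135],[383,154],[240,263],[357,283]])/4.1+[109.6,159.6],.022)*1000
print(P.mean(0)); 
for a,b in [(0,2),(1,3)]: d=P[b]-P[a];print(np.degrees(np.arctan2(d[1],d[0])))
for a,b in [(0,1),(2,3)]: d=P[b]-P[a];print(np.degrees(np.arctan2(d[1],d[0])))
go(0,0,150,0)
```

```text
[478.59303445 309.10145277]
169.4401923238246
170.3965144893196
-100.54057552808106
-100.62542036556505
row [-0.3884 -0.2483 -0.1276  0.1773] n>= 12 clock 23.8 w 0.061
```

tcp_steps(plan=[[[0,0,-0.04,0,0.05],[0,0,-0.08,0,0.05],[0,0,-0.1,0,0.05],[0,0,-0.1,0,0.05],[0,0,-0.1,0,0.05]]], squeeze=20)

```text
clock: 24.22
position: [0.4266, -0.1763, 0.1233]
eef_rot: [0.996, 0.089, 0.001, 0.001]
wrist_force: [0.3, -0.2, -1.2]
width: 0.0606
gripper_force: 20.0
```

```bash
python3 -c "
from h import *
go(476.8,308,110,-10)"
```

```text
row [ 0.1349 -0.4678  0.0133  0.352 ] n>= 12 clock 24.2167 w 0.0606
```

tcp_steps(plan=[[[0.1349,-0.4678,0.0133,0.352,0.05],[0.1349,-0.4678,0.0133,0.352,0.05],[0.1349,-0.4678,0.0133,0.352,0.05],[0.1349,-0.4678,0.0133,0.352,0.05],[0.1349,-0.4678,0.0133,0.352,0.05],[0.1349,-0.4678,0.0133,0.352,0.05],[0.1349,-0.4678,0.0133,0.352,0.05],[0.1349,-0.4678,0.0133,0.352,0.05],[0.1349,-0.4678,0.0133,0.352,0.05],[0.1349,-0.4678,0.0133,0.352,0.05],[0.1349,-0.4678,0.0133,0.352,0.05],[0.1349,-0.4678,0.0133,0.352,0.05],[0.1349,-0.4678,0.0133,0.352,0.05],[0.1349,-0.4678,0.0133,0.352,0.05],[0.1349,-0.4678,0.0133,0.352,0.05],[0.1349,-0.4678,0.0133,0.352,0.05]]], squeeze=20)

```text
clock: 25.55
position: [0.4752, 0.3069, 0.1071]
eef_rot: [0.996, -0.088, -0.001, 0.001]
wrist_force: [-0.3, 0.7, -1.2]
width: 0.0609
gripper_force: 20.0
```

tcp_steps(plan=[[[0,0,0.03,0,0.05],[0,0,0.05,0,0.05],[0,0,0.062,0,0.05],[0,0,0.064,0,0.05],[0,0,0.064,0,0.05],[0,0,0.064,0,0.05]]], squeeze=20)

```text
clock: 26.05
position: [0.4768, 0.3082, 0.0456]
eef_rot: [0.996, -0.088, 0.001, -0.0]
wrist_force: [1.4, 0.6, -0.2]
width: 0.0608
gripper_force: 20.0
```

```bash
python3 -c "
from h import *
go(476.8,308,36.4,-10)"
```

```text
row [ 0.      0.0002  0.0092 -0.0009] n>= 1 clock 26.05 w 0.0608
```

tcp_steps(plan=[[[0,0,0.003,0,0.05],[0,0,0.006,0,0.05],[0,0,0.0082,0,0.05],[0,0,0.0082,0,0.05],[0,0,0.0082,0,0.05],[0,0,0.0082,0,0.05]]], squeeze=20)

```text
clock: 26.55
position: [0.476, 0.3086, 0.0366]
eef_rot: [0.996, -0.087, 0.0, -0.0]
wrist_force: [-0.1, -0.8, -0.4]
width: 0.0607
gripper_force: 20.0
```

```bash
python3 -c "
from h import *
go(476.8,308,36.4,-10)"
```

```text
row [0.0009 0.0005 0.0002 0.0002] n>= 1 clock 26.55 w 0.0607
```

tcp_steps(plan=[[[0,0,0.0006,0,0.05],[0,0,0.0006,0,0.05],[0,0,0.0006,0,0.05]]], squeeze=20)

```text
clock: 26.8
position: [0.4761, 0.3086, 0.0364]
eef_rot: [0.996, -0.087, 0.0, -0.0]
wrist_force: [-1.5, -1.0, 4.3]
width: 0.0608
gripper_force: 20.0
```

tcp_steps(plan=[[[0,0,0,0,0.08],[0,0,0,0,0.08],[0,0,0,0,0.08],[0,0,0,0,0.08],[0,0,-0.03,0,0.08],[0,0,-0.07,0,0.08],[0,0,-0.1,0,0.08],[0,0,-0.1,0,0.08],[0,0,-0.1,0,0.08]]], squeeze=20)

```text
clock: 27.55
position: [0.4776, 0.3093, 0.1386]
eef_rot: [0.996, -0.087, 0.002, -0.001]
wrist_force: [0.5, 0.3, -1.2]
width: 0.0799
gripper_force: 0.0
```

```bash
python3 -c "
from h import *
go(400,-250,200,0)"
```

```text
row [ 0.0207  0.5643 -0.0614 -0.1745] n>= 14 clock 27.55 w 0.0799
```

tcp_steps(plan=[[[0.02,0.564,-0.06,-0.17,0.08],[0.02,0.564,-0.06,-0.17,0.08],[0.02,0.564,-0.06,-0.17,0.08],[0.02,0.564,-0.06,-0.17,0.08],[0.02,0.564,-0.06,-0.17,0.08],[0.02,0.564,-0.06,-0.17,0.08],[0.02,0.564,-0.06,-0.17,0.08],[0.02,0.564,-0.06,-0.17,0.08],[0.02,0.564,-0.06,-0.17,0.08],[0.02,0.564,-0.06,-0.17,0.08],[0.02,0.564,-0.06,-0.17,0.08],[0.02,0.564,-0.06,-0.17,0.08],[0.02,0.564,-0.06,-0.17,0.08],[0.02,0.564,-0.06,-0.17,0.08],[0.02,0.564,-0.06,-0.17,0.08],[0.02,0.564,-0.06,-0.17,0.08],[0.02,0.564,-0.06,-0.17,0.08]]], squeeze=20)

```text
clock: 28.97
position: [0.3971, -0.2495, 0.194]
eef_rot: [1.0, -0.002, -0.001, -0.001]
wrist_force: [0.3, -0.0, -0.5]
width: 0.0804
gripper_force: 0.0
```

Run:
```python
from h import *
a=get_image("top")["color"][155:275,110:300];b=get_image("side")["color"][175:345,270:440]
save("final.png",np.vstack([cv2.resize(a,(475,300),interpolation=cv2.INTER_CUBIC),np.zeros((0,475,3),np.uint8)]) if 0 else np.hstack([cv2.resize(a,(420,265),interpolation=cv2.INTER_CUBIC) if 0 else cv2.copyMakeBorder(cv2.resize(a,(400,253),interpolation=cv2.INTER_CUBIC),0,147,0,0,cv2.BORDER_CONSTANT),cv2.resize(b,(400,400),interpolation=cv2.INTER_CUBIC)]))
```

```text
(no output)
```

View pics/final.png

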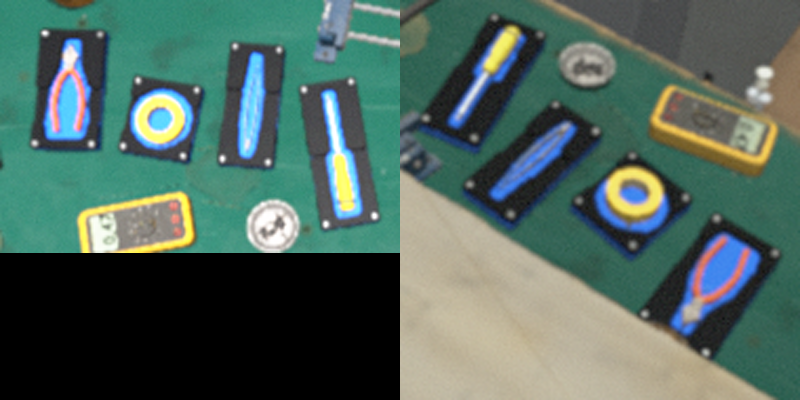

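All four tools lie in their cut-outs: cutters (67,90), tape (160,118), tweezers (253,105), screwdriver (340,155). One numeric check of the cutters' jaws before I hand in.

Run:
```python
from h import *
for i in range(2):
    p=get_image("top"); l,t,r,b=120,160,166,232
    im=cv2.resize(p["color"][t:b,l:r],None,fx=6,fy=6,interpolation=cv2.INTER_CUBIC).astype(int)
    R,G,B=im[...,0],im[...,1],im[...,2]
    for n,m in [("jaw",(R>150)&(abs(R-B)<70)&(G>140)),("handles",(R-G>60)&(R>150))]:
        m=cv2.morphologyEx(m.astype(np.uint8),cv2.MORPH_OPEN,np.ones((9,9)))
        k,lab,st,_=cv2.connectedComponentsWithStats(m)
        sel=(lab==1+np.argmax(st[1:,4])) if n=="jaw" else lab>0
        v,u=np.nonzero(sel)
        P=plane(p,np.c_[(u+.5)/6-.5+l,(v+.5)/6-.5+t],.0195)*1000-[521,433.1]
        a=np.deg2rad(178.7); yv=np.array([np.cos(a),np.sin(a)]); xv=np.array([yv[1],-yv[0]])
        print(n,"x",(P@xv).min().round(1),(P@xv).max().round(1),"y",(P@yv).min().round(1),(P@yv).max().round(1))
print(get_obs()["qvel"].round(3))
```

```text
jaw x -8.1 11.6 y -58.9 -25.4
handles x -23.8 22.3 y -27.5 58.1
jaw x -8.5 11.9 y -58.9 -25.4
handles x -23.8 22.3 y -26.0 58.1
[-0.    -0.002 -0.006 -0.001 -0.    -0.001]
```

```bash
python3 -c "
from cell import sign_off
print(sign_off())"
```

```text
the job is handed in; nothing more can be done
None
```

I put the screwdriver, side cutters, tweezers and the far tape roll back into their own cut-outs, lowered each to the floor, let go, and handed in at about 29 s; the final pictures show all four inside their blue outlines, with the cutters' jaws the tightest fit at about 2 mm off-centre.

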